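Clamp the bush with the draw latch

ROBOT

A 6-joint arm with a two-finger parallel gripper is mounted at the origin on a cart in front of the work surface, level with it; the furniture and walls round the work are solid. World frame = base frame: x ahead of the robot, y to its left, z up, the work surface at z = 0. Lengths are in m, angles in rad, forces in N, time in s.
With the tool pointing down it reaches from about 0.35 to 0.8 m from the base axis. Payload 7.3 kg.
Tool frame: the origin (TCP) lies between the finger pads; the fingertips stand 25 mm ahead of it and the grasp point (between the pads) lies 6 mm ahead of it (r.tip_extent is the distance from the TCP to the fingertips, in m); z points along the fingers, y is the direction in which the jaws open and shut (so a half turn about z gives the same grasp; the last joint's range is limited). The gripper opens to 85 mm and grips with 20 to 120 N. Pads are 22 mm wide; open, the fingers measure 114 mm over their backs; the gripper's body (76 mm by 85 mm) begins 54 mm behind the grasp point. The pads swing forward as they close: fully open they stand 13 mm farther back than shut.
Start: joints at [1.076, 0.342, 1.524, -0, 1.275, -0.146], TCP at [0.179, 0.493, 0.256] pointing down, gripper open.
Joint ranges: [-2.53, 2.53], [-0.77, 2.02], [0.04, 2.7], [-1, 4.14], [0.28, 2.66], [-3.11, 3.11]. Speed limits (rad/s): [2.57, 2.57, 3.14, 3.14, 3.14, 3.14].

INTERFACE

Orientations are given as a unit quaternion [x, y, z, w].
In Python, from workcell import r, command_gripper, optics gives the robot as it stands. The module is installed in compiled form; this text tells all that it offers. Calls block until the motion is done:
- r.reach(position, orientation): joint-space move of the TCP to a pose.
- r.move_straight(position, orientation=None, speed=0.15, max_force=None): straight line of the TCP; orientation=None keeps the orientation; speed is the mean speed in m/s. With max_force (N) it stops when the force on the tool has changed by that much, and returns True; else False.
- r.movej(angles): joint-space move.
- command_gripper(opening, force=None): finger opening in m; force is the grip in N (None keeps the last); returns when the fingers have stopped.
- r.hold(seconds).
- r.solve_ik(position, orientation): joint angles nearest the present ones, or None.
- r.read_state(): the state.
- optics.get_image(name): name is "side" or "top" or "wrist"; returns (picture, depth): 420x560x3 uint8, red, green, blue; 420x560 float32, m along the optical axis (not along the pixel's ray), 0 where there is no reading.
- optics.camera_model(name): a dict with "K" (3x3 intrinsics, pixels), "R" (3x3) and "t" (3): a world point X has camera coordinates R X + t; the wrist camera has in their place "tool_from_camera" (4x4, takes a point from camera to tool coordinates, whose origin is the TCP and whose axes are the flange's). Camera axes: x right, y down, z forward; pixel columns grow to the right and rows downward; lengths in m; the calibration is good to about 2 mm. The wrist camera is an equidistant fisheye: a pixel r from the principal point sees the ray r / f radians off the axis. A picture is of the moment at which its call begins: read the wrist's pose just before it. camera_model takes no time and is no camera call.
A pose or a line that the arm cannot do raises r.PlanningError and nothing moves.
- r.finish_job(): hands the job in, once; it reports no verdict.
The state is a dict: "time_s": time; "joint_positions": joint angles; "dq": joint speeds; "tau": joint torques, N m; "eef_pos": TCP position; "eef_rot": TCP orientation; "contact_force": force on the tool from outside, world axes, zero at the start; "torque": the same for the moment, N m; "grip_width": finger opening in m.
Only numpy, scipy, OpenCV 4.12 (cv2) and the standard library are available. Lean on these libraries where they do the work, as an engineer would, in place of code of your own. Each camera call takes 0.05 s, during which the arm holds its last target.

TASK

Two identical bench clamps stand open, each with a draw latch; one has an aluminium bush seated in it, the other is empty. On the clamp that holds the bush, swing the latch's wire loop over the keeper on the sliding jaw so that its bar drops behind the keeper's lip, then swing the lever back and all the way down past centre, so that the jaw is drawn tight onto the bush and stays so when you let go.

Things in the scene. Friction and masses are not known exactly. Their poses are not given: they have to be found in the camera images.
- clamp: The bench clamp holding the bush (an identical empty one stands beside it): bolted steel plate 160 x 90 x 10 mm, latch at one end, sliding jaw at the other. Origin on the bench right under the lever's pivot (pivot at z 40 mm); +x runs from lever to jaw, z up. Plate x -48 to 112, stop face x 16, jaw when open x 57 to 106 mm. All motion is in the x-z plane at y 0.
- bush: Turned aluminium bush, 34 mm diameter, 26 mm high, loose, standing upright on the clamp's plate (z 10 mm) between stop and jaw. Origin at the centre of its underside.
- keeper (a point): Middle of the keeper lip's rear edge, on the sliding jaw; at clamp x 85, z 48 mm when the jaw is open. The lip is 6 mm thick, 36 mm wide and overhangs the keeper post's rear face by 5 mm; behind and below it is a shelf at z 34 mm where the loop's bar rests: hooked with the lever open, the bar lies at about x 96, z 38 mm.
- loop_bar (a point): Middle of the 8 mm cross-bar at the free end of the latch's loop; a tab 24 wide, 5 thick juts 26 mm beyond it. Side rods 46 mm apart inside turn on a pin in the lever (clamp x 5, z 63 mm when open); pin to bar 94 mm, spring-loaded. It starts leaning 9 to 31 deg back (-x) past upright, bar about 150 mm up; pushed +x well past upright it falls forward by its weight.
- lever (a joint): Latch lever, rad: handle 95 mm from pivot to end, 26 wide, 9 thick, outer half black. 0 = open, leaning 60 deg above +x, end at clamp x 48, z 122 mm (starts within 0.08 of it). Grows as it swings up, over and down towards -x; 2.007 = closed on its stop, nearly level along -x, end 48 mm up. With the loop hooked, it springs back short of 1.8. A push near its end takes under 10 N.
- jaw (a joint): Travel of the sliding jaw towards the stop, metres: 0 = open (a light spring holds it there), about 0.008 = tight on the bush, 0.014 = end of travel with no bush.
Not all that is in view belongs to the job. Several things have the shape of the bush; the one meant has the colours described above.

How it is judged:
On the way:
1. the loop is hooked: its bar lies behind the keeper and below the lip (x of loop_bar in the frame of clamp above 0.07 m and z of loop_bar in the frame of clamp below 0.046 m and value of joint lever below 1.5 rad), for 0.2 s.
At the end, for the whole second after the job is handed in: The lever is closed past centre (over 1.9 rad), the loop's bar is behind and below the keeper's lip, the jaw is drawn 4 to 11.5 mm onto the bush, and the bush stands upright (within 10 deg) at its place between stop and jaw (within 5 mm), at rest (value of joint lever above 1.9 rad and value of joint jaw between 0.004 and 0.0115 m and x of loop_bar in the frame of clamp above 0.07 m and z of loop_bar in the frame of clamp below 0.046 m and x of bush in the frame of clamp between 0.029 and 0.039 m and angle between bush's own z axis and vertical below 0.17 rad and linear speed of bush below 0.02 m/s); the robot touches nothing.
It also fails if it takes over 40 s, if anything falls off the work surface, if the arm or the gripper's body presses on something with over 40 N, if the wrist force passes 120 N, or if a joint passes its speed limit or range.

## Working session

There is one attempt and no reset: what is moved stays moved. The work goes in short steps, each a Python script; the robot and the scene stay as the last script left them, time stands still between calls to the robot, and variables do not carry over. Pictures are saved under pics/ and viewed, and the job is handed in when it is done.

```bash
mkdir -p pics; python3 - <<'E'
from workcell import r, optics
import cv2, numpy as np
for n in ("side","top","wrist"):
    p,d=optics.get_image(n); cv2.imwrite(f"pics/{n}0.png",p[:,:,::-1]); np.savez(f"pics/{n}0.npz",p=p,d=d)
    m=optics.camera_model(n); print(n,{k:np.round(v,3).tolist() for k,v in m.items() if not isinstance(v,str)})
s=r.read_state(); print(s["time_s"],s["eef_pos"],s["eef_rot"],r.tip_extent)
E
```

```text
side {'K': [[489.022, 0.0, 282.478], [0.0, 489.022, 205.091], [0.0, 0.0, 1.0]], 'R': [[0.991, -0.133, -0.011], [-0.076, -0.494, -0.866], [0.11, 0.859, -0.5]], 't': [-0.585, 0.151, 0.822]}
top {'K': [[516.432, 0.0, 280.609], [0.0, 516.432, 202.996], [0.0, 0.0, 1.0]], 'R': [[-0.023, -1.0, 0.009], [-0.991, 0.021, -0.132], [0.132, -0.012, -0.991]], 't': [0.039, 0.593, 0.885]}
wrist {'K': [[325.192, 0.0, 273.137], [0.0, 325.192, 206.105], [0.0, 0.0, 1.0]], 'tool_from_camera': [[0.001, -0.951, -0.309, 0.08], [1.0, 0.001, 0.001, -0.001], [-0.001, -0.309, 0.951, -0.119], [0.0, 0.0, 0.0, 1.0]]}
0.15 [0.17926785 0.49316388 0.25578356] [ 1.73535679e-01  9.84827409e-01 -5.52383254e-04 -1.93934344e-04] 0.025
```

View pics/side0.png

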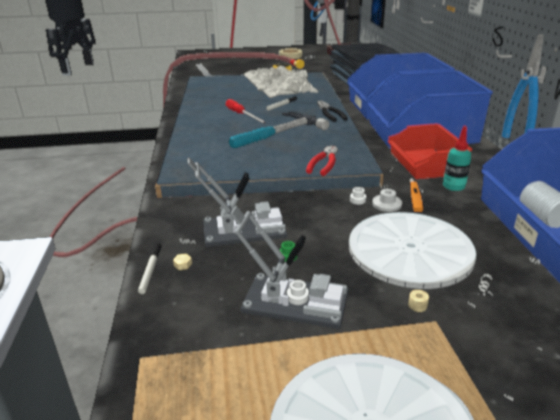

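View pics/top0.png

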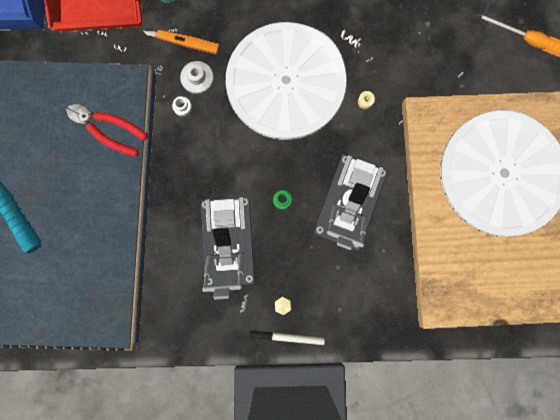

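```bash
python3 - <<'E'
import cv2, numpy as np
a=cv2.imread("pics/side0.png")[140:330,180:360]; b=cv2.imread("pics/top0.png")[140:310,190:400]
a=cv2.resize(a,(568,600),interpolation=cv2.INTER_CUBIC);b=cv2.resize(b,(740,600),interpolation=cv2.INTER_CUBIC)
cv2.imwrite("pics/a1.png",a);cv2.imwrite("pics/b1.png",b)
E
```

```text
(no output)
```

View pics/a1.png

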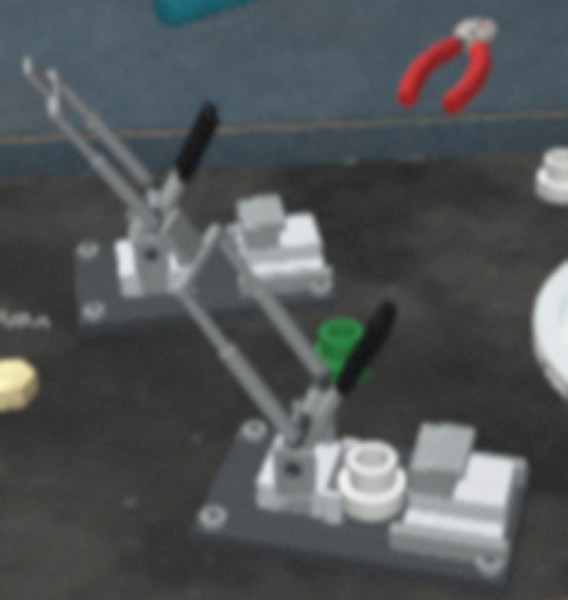

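View pics/b1.png

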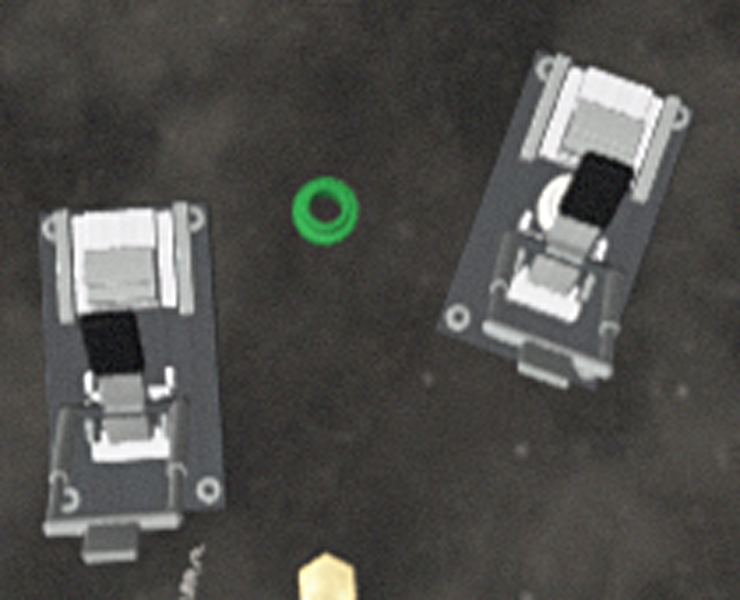

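```bash
cat > h.py <<'E'
import numpy as np, cv2
from workcell import r, optics, command_gripper
def cloud(d,m):
    K=np.array(m["K"]);R=np.array(m["R"]);t=np.array(m["t"])
    v,u=np.mgrid[:d.shape[0],:d.shape[1]]
    P=np.stack([(u-K[0,2])/K[0,0]*d,(v-K[1,2])/K[1,1]*d,d],-1)
    return (P-t)@R
def ray_plane(uv,m,z):
    K=np.array(m["K"]);R=np.array(m["R"]);t=np.array(m["t"])
    c=-R.T@t; dd=R.T@np.linalg.inv(K)@np.array([uv[0],uv[1],1.])
    return c+dd*(z-c[2])/dd[2]
def proj(X,m):
    p=np.array(m["R"])@np.array(X)+np.array(m["t"]); p=np.array(m["K"])@p; return p[:2]/p[2]
E
python3 - <<'E'
from h import *
Z=np.load("pics/top0.npz");p,d=Z["p"],Z["d"];m=optics.camera_model("top")
W=cloud(d,m)
roi=np.zeros(d.shape,bool);roi[145:258,308:395]=1
bench=W[...,2][roi]; print("bench z med",np.percentile(bench,[5,25,50]))
ok=roi&(W[...,2]>0.006)&(W[...,2]<0.16)&(d>0)
lab=cv2.connectedComponentsWithStats(ok.astype(np.uint8))
i=1+np.argmax(lab[2][1:,4]);print(lab[2])
pl=(lab[1]==i)&(abs(W[...,2]-0.010)<0.004)
print(pl.sum(),np.median(W[...,2][pl]))
rect=cv2.minAreaRect((W[pl][:,:2]*1000).astype(np.float32));print(rect)
# colour based
uv=np.argwhere(pl)[:,::-1]
box=cv2.boxPoints(rect)/1000;print(box)
im=p[:,:,::-1].copy()
im2=cv2.resize(im[140:310,190:400],(740,600),interpolation=cv2.INTER_CUBIC)
for b in box:
    q=(proj([*b,.01],m)-[190,140])*[740/210,600/170];cv2.circle(im2,tuple(int(x) for x in q),4,(0,0,255),-1)
cv2.imwrite("pics/b2.png",im2)
# height map by along-axis
for zlo,zhi in((.02,.04),(.04,.05),(.05,.09),(.09,.12),(.12,.2)):
    k=ok&(W[...,2]>zlo)&(W[...,2]<zhi);print(zlo,k.sum(),W[k].mean(0) if k.sum() else 0)
E
```

```text
bench z med [-0.00277915 -0.00072417  0.00153728]
[[     0      0    560    420 231065]
 [   313    154     74     96   4132]
 [   341    245      1      1      1]
 [   348    248      1      1      1]
 [   350    249      1      1      1]]
1599 0.010334316727799771
((599.0675048828125, -104.03448486328125), (90.18547058105469, 160.4221649169922), 68.08934783935547)
[[ 0.5078235  -0.11593845]
 [ 0.6566578  -0.17580163]
 [ 0.69031155 -0.09213053]
 [ 0.54147714 -0.03226734]]
0.02 842 [ 0.62795518 -0.11287154  0.02669031]
0.04 204 [ 0.60265159 -0.10487534  0.04728259]
0.05 589 [ 0.59218943 -0.10092399  0.06423195]
0.09 313 [ 0.57791163 -0.09520075  0.10540022]
0.12 391 [ 0.54447126 -0.08170185  0.13955231]
```

View pics/b2.png

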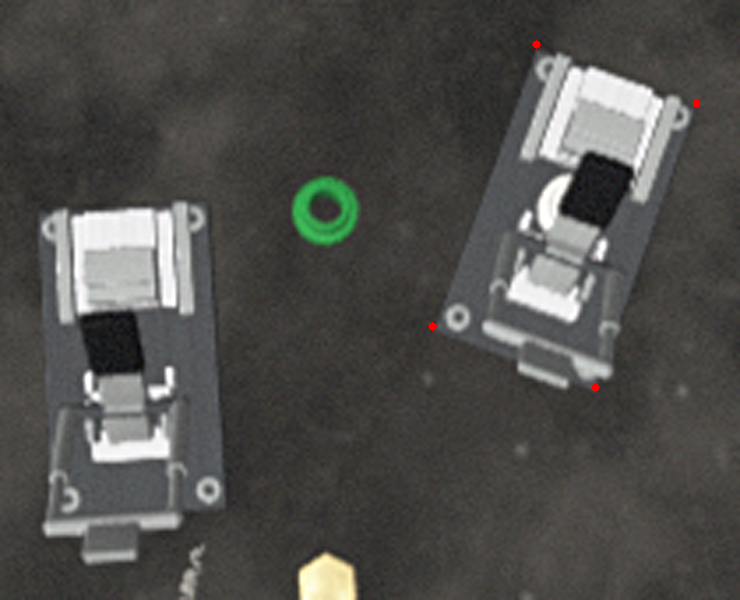

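Choice: the right-hand clamp in the top view, at about (350,200), which is the near one in the side view at (297,292). A pale metal ring is seated in it. The other clamp, top (227,245) / side (245,220), is empty. The other ring-shaped things, all outside the clamps, are:
- green: top (282,200)
- tan: top (366,100)
- small white: top (181,106)
- flanged white: top (196,77)

The plate fit measures 90.2 x 160.4 mm at z 10.3, which matches the description. Next I measure the loop and lever in the clamp frame.

```bash
cat >> h.py <<'E'
ang=np.arctan2(-0.17580163+0.11593845,0.6566578-0.5078235)
ax=np.array([np.cos(ang),np.sin(ang),0]); ay=np.array([-ax[1],ax[0],0])
O=np.array([0.59907,-0.10403,0])-0.032*ax
def c2w(x,y,z): return O+ax*x+ay*y+np.array([0,0,z])
def w2c(W):
    D=W-O; return np.stack([D@ax,D@ay,D[...,2]],-1)
from scipy.spatial.transform import Rotation as Rt
TX=-ax; TZ=np.array([0,0,-1.]); TY=np.cross(TZ,TX)
Q=Rt.from_matrix(np.stack([TX,TY,TZ],1)).as_quat()
E
python3 - <<'E'
from h import *
print("ang",np.degrees(ang),"O",O)
for n in("top","side"):
    Z=np.load(f"pics/{n}0.npz");p,d=Z["p"],Z["d"];m=optics.camera_model(n)
    C=w2c(cloud(d,m));roi=(d>0)&(abs(C[...,1])<.05)&(C[...,0]>-.07)&(C[...,0]<.115)&(C[...,2]>.012)&(C[...,2]<.2)
    print(n)
    for lo in np.arange(.02,.19,.01):
        k=roi&(C[...,2]>lo)&(C[...,2]<=lo+.01)
        if k.sum()>3:
            q=C[k]*1000;print(int(lo*1000),k.sum(),"x",np.percentile(q[:,0],[2,50,98]).round(),"y",np.percentile(q[:,1],[2,50,98]).round())
    blk=roi&(p.max(-1)<50)&(C[...,2]>.06);q=C[blk]*1000
    print("black",len(q),q.mean(0),np.percentile(q,[2,98],axis=0))
    print("lever est",[np.degrees(np.arctan2(q[:,2].mean()-40,q[:,0].mean()))])
E
```

```text
ang -21.910662243616898 O [ 0.56938146 -0.09208887  0.        ]
top
20 615 x [-19.  68. 106.] y [-34.  11.  34.]
30 227 x [-12.  94. 105.] y [-17.   3.  18.]
39 204 x [-11.  60.  84.] y [-20.   2.  18.]
49 240 x [-9. 70. 83.] y [-18.   1.  18.]
60 189 x [-2.  4. 12.] y [-24.   1.  24.]
69 92 x [-4. 12. 18.] y [-30.  -1.  31.]
79 68 x [-12.   8.  21.] y [-30.  -0.  31.]
90 101 x [-18.  21.  26.] y [-29.   0.  31.]
99 97 x [-27.  26.  31.] y [-30.   1.  30.]
109 115 x [-32.  30.  36.] y [-30.   0.  30.]
119 124 x [-39.  38.  45.] y [-27.   0.  29.]
129 26 x [-46. -43. -38.] y [-29. -24.  30.]
139 177 x [-54. -50. -46.] y [-29.   1.  29.]
149 64 x [-66. -57. -53.] y [-11.   1.  12.]
159 57 x [-66. -64. -61.] y [-12.  -1.  11.]
black 266 [ 29.97515387  -0.31545148 109.69242339] [[ 19.04459028 -11.88403697  87.97868066]
 [ 41.59358762  11.04927689 127.45362666]]
lever est [np.float64(66.72715282298988)]
side
20 845 x [-19.  42. 105.] y [-36. -19.  28.]
30 520 x [ -7.  79. 104.] y [-23. -10.  15.]
39 364 x [-10.  64.  84.] y [-24. -14.  15.]
49 98 x [-5. 71. 84.] y [-21. -11.  14.]
60 190 x [-3.  4. 14.] y [-33.  -8.  25.]
69 104 x [-10.  -2.  19.] y [-33. -12.  26.]
79 112 x [-18.  -9.  26.] y [-34. -14.  25.]
90 126 x [-23. -14.  32.] y [-34. -14.  25.]
99 137 x [-31. -22.  37.] y [-33. -14.  27.]
109 117 x [-37. -28.  42.] y [-32. -13.  26.]
119 126 x [-44.  36.  44.] y [-32.  -5.  26.]
129 62 x [-50. -46. -41.] y [-33. -25.  25.]
139 158 x [-57. -51. -47.] y [-32.  -6.  25.]
149 83 x [-65. -59. -55.] y [-14.  -6.   9.]
159 26 x [-67. -64. -62.] y [-13.  -3.   7.]
black 201 [ 34.22714347 -10.08616804 110.35253534] [[ 21.87520561 -16.24926519  85.96456661]
 [ 44.48991283   6.52847164 124.99136051]]
lever est [np.float64(64.056660228547)]
```

```bash
python3 - <<'E'
from h import *
command_gripper(0.0,40); s=r.read_state(); print(s["time_s"],s["grip_width"],r.tip_extent)
T=r.tip_extent
def tip(x,z,y=0): return c2w(x,y,z+T)
for x,z in((-100,.25),(-100,.135),(40,.135),(75,.09),(-75,.05),(-80,.045)):
    q=r.solve_ik(tip(x/1000,z),Q); print(x,z,None if q is None else np.round(q,2))
r.reach(tip(-.1,.25),Q); print(r.read_state()["time_s"],r.read_state()["eef_pos"])
p,d=optics.get_image("side"); cv2.imwrite("pics/s1.png",p[:,:,::-1])
E
```

```text
0.9167 -0.0004073263404780875 0.025
-100 0.25 [-0.27  0.24  1.61 -0.    1.29 -1.46]
-100 0.135 [-0.27  0.37  1.78 -0.    0.99 -1.46]
40 0.135 [-0.3   0.59  1.39 -0.    1.16 -1.49]
75 0.09 [-0.3   0.7   1.33 -0.    1.12 -1.49]
-75 0.05 [-0.28  0.53  1.8  -0.    0.81 -1.47]
-80 0.045 [-0.28  0.53  1.82 -0.    0.79 -1.47]
3.15 [ 0.47665638 -0.05404799  0.27499542]
```

View pics/s1.png

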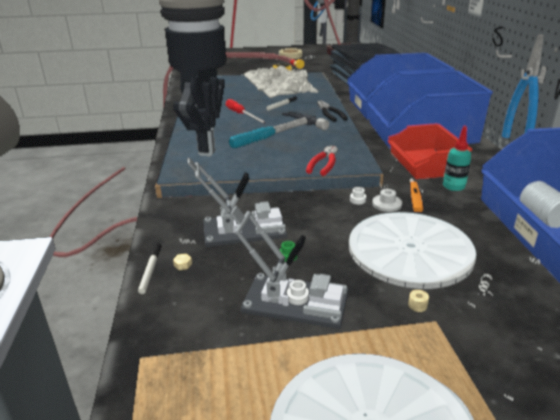

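```bash
python3 - <<'E'
from h import *
m=optics.camera_model("side")
print(proj(c2w(-.1,0,.25),m), proj(c2w(-.049,0,.141),m),proj(c2w(-.064,0,.163),m))
p,d=optics.get_image("side");
a=cv2.resize(p[60:330,160:360,::-1],(444,600),interpolation=cv2.INTER_CUBIC)
cv2.imwrite("pics/s2.png",a)
p,d=optics.get_image("wrist");cv2.imwrite("pics/w2.png",p[:,:,::-1])
E
```

```text
[206.82286116 153.20150404] [244.44914662 221.96481754] [234.25030955 208.37785109]
```

View pics/s2.png

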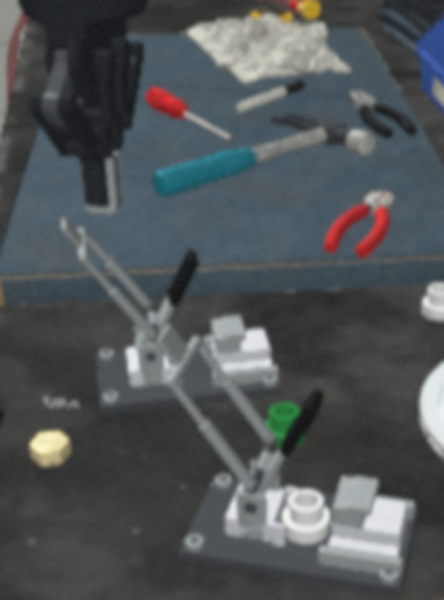

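View pics/w2.png

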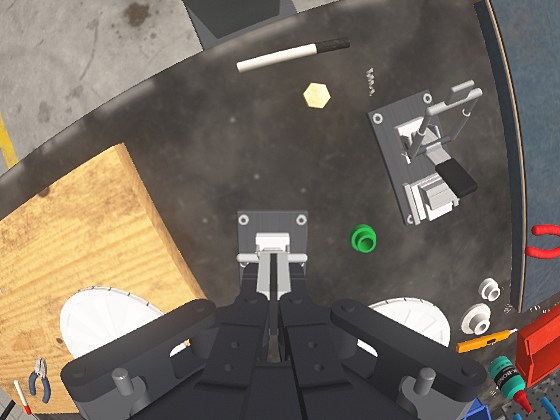

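The fingertip projects to (207,153), where it is seen at (207,152). The wrist view has the loop centred on the fingers at (270,258). Now I push the loop over.

```bash
python3 - <<'E'
from h import *
T=r.tip_extent
def tip(x,z,y=0): return c2w(x,y,z+T)
r.move_straight(tip(-.105,.138),speed=.15)
print(r.move_straight(tip(.0,.138),speed=.08,max_force=20), r.read_state()["contact_force"])
print(r.move_straight(tip(.038,.138),speed=.06,max_force=20), r.read_state()["contact_force"])
r.hold(.4)
s=r.read_state();print(s["time_s"],w2c(s["eef_pos"]))
for n in("side","top"):
    p,d=optics.get_image(n);np.savez(f"pics/{n}3.npz",p=p,d=d);cv2.imwrite(f"pics/{n}3.png",cv2.resize(p[140:330,180:400,::-1],(695,600),interpolation=cv2.INTER_CUBIC))
E
```

```text
True [-3.63985173  1.35163689 11.00822681]
True [-0.17847109  1.87305543 10.20470512]
6.0 [-0.02026951  0.00048196  0.16905282]
```

View pics/side3.png

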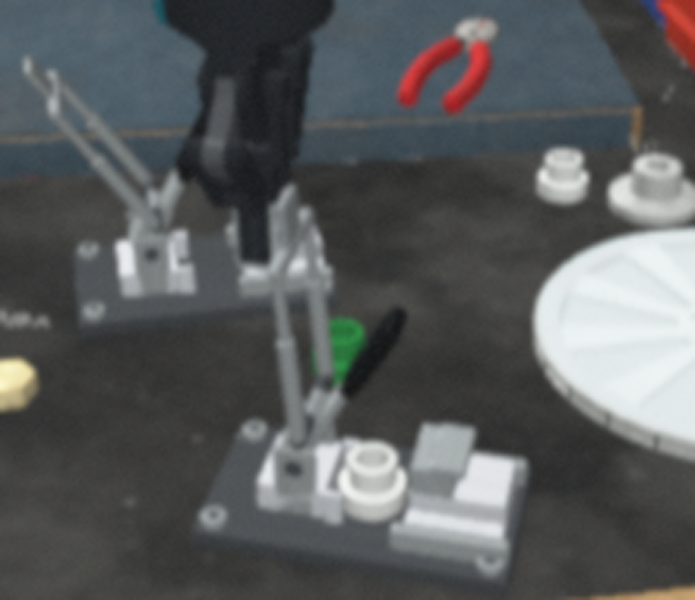

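View pics/top3.png

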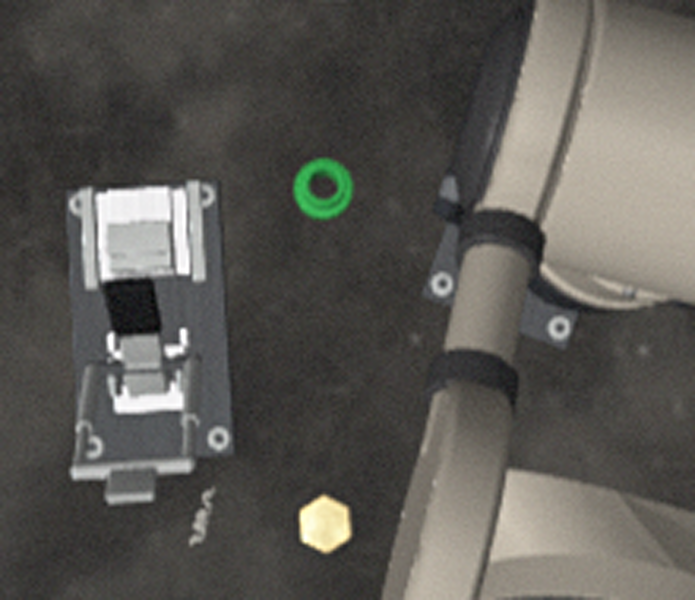

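The push stopped with an upward force on the tool, and the side view shows the loop about upright. The tab's end is catching on the wider part of the fingers, so I back off, raise the tip and push on the tab only.

```bash
python3 - <<'E'
from h import *
T=r.tip_extent
def tip(x,z,y=0): return c2w(x,y,z+T)
r.move_straight(tip(-.035,.145),speed=.1)
r.move_straight(tip(-.035,.157),speed=.1); print(r.read_state()["contact_force"])
print(r.move_straight(tip(.02,.155),speed=.08,max_force=20), r.read_state()["contact_force"],w2c(r.read_state()["eef_pos"]))
print(r.move_straight(tip(.052,.150),speed=.08,max_force=20), r.read_state()["contact_force"])
r.hold(.3)
s=r.read_state();print(s["time_s"],w2c(s["eef_pos"]))
for n in("side",):
    p,d=optics.get_image(n);np.savez(f"pics/{n}4.npz",p=p,d=d);cv2.imwrite(f"pics/{n}4.png",cv2.resize(p[140:330,180:400,::-1],(695,600),interpolation=cv2.INTER_CUBIC))
E
```

```text
[-0.0503303  -0.58757091  0.54745715]
False [ 0.4056665  -0.32969416  0.20197985] [1.95782898e-02 2.25924855e-05 1.79738799e-01]
False [-0.51649116  0.71178357  0.27701714]
8.35 [5.17582122e-02 4.97769134e-05 1.75206097e-01]
```

View pics/side4.png

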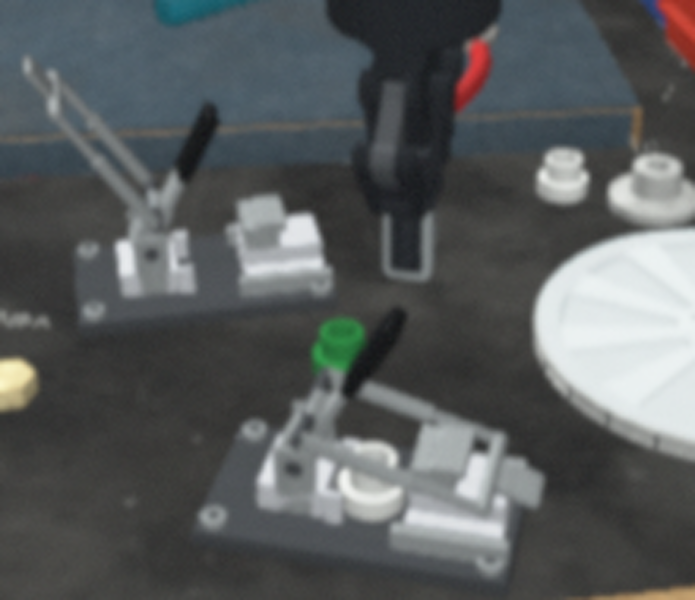

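The loop has fallen forward over the keeper, with its bar at crop (500,480) and its tab at (522,480). I check the bar height with depth.

```bash
python3 - <<'E'
from h import *
Z=np.load("pics/side4.npz");p,d=Z["p"],Z["d"];m=optics.camera_model("side")
C=w2c(cloud(d,m))*1000
k=(d>0)&(abs(C[...,1]+5)<35)&(C[...,0]>86)&(C[...,0]<135)&(C[...,2]>12)&(C[...,2]<80)
for lo in range(86,134,4):
    kk=k&(C[...,0]>=lo)&(C[...,0]<lo+4)
    if kk.sum()>3: print(lo,kk.sum(),np.percentile(C[kk][:,2],[5,50,95]).round(1),np.percentile(C[kk][:,1],[5,95]).round())
for q in((96,0,38),(96,0,60),(85,0,48),(120,0,31)): print(q,(proj(c2w(*np.array(q)/1000),m)-[180,140])*[695/220,600/190])
E
```

```text
86 88 [17.9 32.6 41.7] [-37.  24.]
90 91 [15.7 37.4 41. ] [-37.  24.]
94 112 [15.6 39.7 41.6] [-37.  21.]
98 97 [16.4 33.  40.1] [-38.  16.]
102 96 [14.9 23.1 37.8] [-37.   7.]
106 48 [13.4 34.8 37.7] [-37.  10.]
110 31 [31.8 34.6 35.9] [-13.   7.]
114 29 [30.5 33.4 34.7] [-13.   7.]
118 18 [29.5 32.3 33.7] [-12.   5.]
(96, 0, 38) [492.78597711 470.7895076 ]
(96, 0, 60) [494.74961395 435.63681022]
(85, 0, 48) [471.53543691 451.61811642]
(120, 0, 31) [540.40595576 489.18123951]
```

The bar's top reads about 41.6 mm at x 95, so its centre is near z 38, behind the lip and hooked. Now the lever: I come down on its +x side and follow its arc.

```bash
python3 - <<'E'
from h import *
T=r.tip_extent
def tip(x,z,y=0): return c2w(x,y,z+T)
r.move_straight(tip(.082,.150),speed=.15)
r.move_straight(tip(.082,.105),speed=.15)
print(r.move_straight(tip(.062,.107),speed=.1,max_force=25))
hit=False
for th in np.arange(66,151,7):
    a=np.radians(th); P=np.array([0,40])+80*np.array([np.cos(a),np.sin(a)])+4.5*np.array([np.sin(a),-np.cos(a)])
    x=P[0]+11
    if th<90: x=max(x, 0); 
    hit=r.move_straight(tip(x/1000,P[1]/1000),speed=.1,max_force=30)
    s=r.read_state(); print(th,hit,s["contact_force"].round(1),(w2c(s["eef_pos"])*1000).round(1))
    if hit: break
print(s["time_s"])
p,d=optics.get_image("side");np.savez("pics/side5.npz",p=p,d=d);cv2.imwrite("pics/side5.png",cv2.resize(p[140:330,180:400,::-1],(695,600),interpolation=cv2.INTER_CUBIC))
E
```

```text
False
66 False [ 0.5 -0.2 -0. ] [ 48.1   0.  136.8]
73 False [ 0.5 -0.9 -0.8] [ 39.    0.  140.3]
80 False [0.2 0.3 0. ] [ 29.5   0.  143. ]
87 False [-0.2  0.3 -0.1] [ 19.8   0.  144.7]
94 False [ 0.7  0.5 -0.5] [ 10.    0.  145.2]
101 False [-0.  -0.3 -0.4] [  0.2   0.  144.4]
108 False [-0.   0.8  0.1] [ -9.4   0.  142.4]
115 False [-0.5 -0.9  0.8] [-18.8  -0.  139.3]
122 False [-0.2 -0.6  0.6] [-27.6  -0.  135.1]
129 False [0.1 0.6 0.6] [-35.8  -0.  130. ]
136 False [ 1.2 -0.3  1.6] [-43.5   0.  123.8]
143 False [-0.3 -0.3  0.6] [-50.3  -0.  116.7]
150 False [-0.   0.8 -0.5] [-56.3  -0.  108.7]
12.85
```

View pics/side5.png

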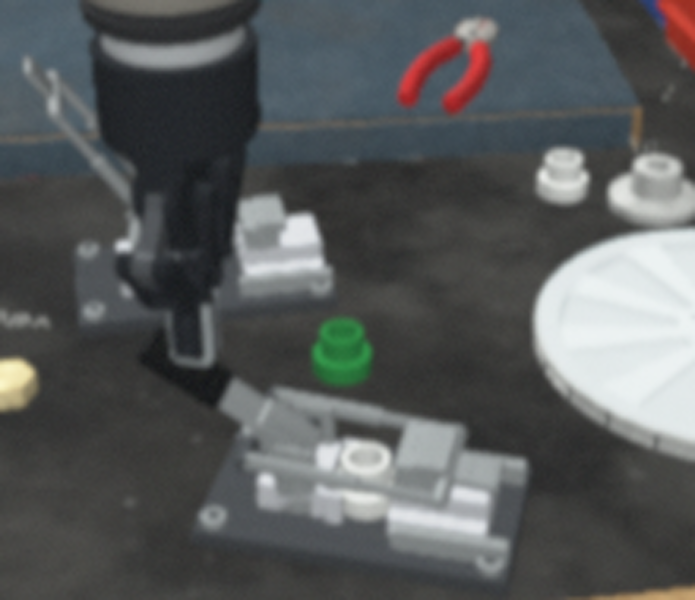

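The lever follows at crop (185,370), past vertical and going down, and the loop is still hooked with its bar behind the keeper at (465,465). I continue down.

```bash
python3 - <<'E'
from h import *
T=r.tip_extent
def tip(x,z,y=0): return c2w(x,y,z+T)
for th in (156,162,168,172,175,178,181,184):
    a=np.radians(th); P=np.array([0,40])+80*np.array([np.cos(a),np.sin(a)])+4.5*np.array([np.sin(a),-np.cos(a)])
    hit=r.move_straight(tip((P[0]+11)/1000,P[1]/1000),speed=.06,max_force=30)
    s=r.read_state(); print(th,hit,s["contact_force"].round(1),(w2c(s["eef_pos"])*1000).round(1),P.round(1))
    if hit or s["contact_force"][2]>25: break
r.hold(.2);print(r.read_state()["contact_force"])
p,d=optics.get_image("side");np.savez("pics/side6.npz",p=p,d=d);cv2.imwrite("pics/side6.png",cv2.resize(p[140:330,180:400,::-1],(695,600),interpolation=cv2.INTER_CUBIC))
print(r.read_state()["time_s"])
E
```

```text
156 False [-0.7 -0.1 -0.3] [-60.7  -0.  101.3] [-71.3  76.6]
162 False [0.2 0.1 0. ] [-64.2  -0.   93.5] [-74.7  69. ]
168 False [1.3 0.2 1.4] [-66.7  -0.   85.6] [-77.3  61. ]
172 False [ 0.4 -0.3 -0.1] [-67.9  -0.   80.2] [-78.6  55.6]
175 False [-0.6 -0.5 -0.6] [-68.3   0.   76.3] [-79.3  51.5]
178 False [-9.   1.1 31.3] [-68.3   0.1  75.4] [-79.8  47.3]
[-7.97594464  1.72853588 29.67874189]
14.775
```

View pics/side6.png

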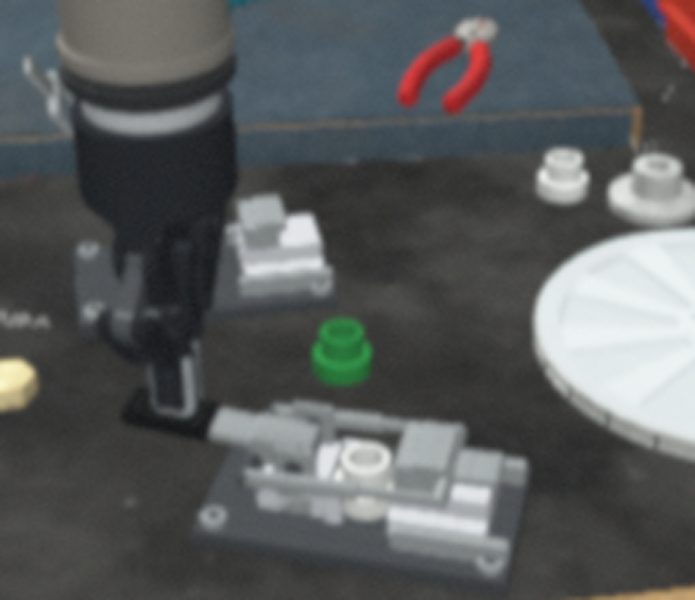

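The lever sits nearly level against its stop: 30 N of push-back at tip z 50.5 mm. I retreat straight up and check.

```bash
python3 - <<'E'
from h import *
T=r.tip_extent
def tip(x,z,y=0): return c2w(x,y,z+T)
r.move_straight(tip(-.068,.20),speed=.12)
r.reach(np.array([.42,.22,.30]),Q)
for n in("side","top"):
    p,d=optics.get_image(n);np.savez(f"pics/{n}7.npz",p=p,d=d);cv2.imwrite(f"pics/{n}7.png",cv2.resize(p[140:330,180:400,::-1],(695,600),interpolation=cv2.INTER_CUBIC))
    C=w2c(cloud(d,optics.camera_model(n)))*1000
    k=(d>0)&(C[...,2]>11)&(C[...,2]<90)&(abs(C[...,1])<45)&(C[...,0]>-125)&(C[...,0]<130)
    print(n)
    b=k&(p.max(-1)<50)&(C[...,0]<-30)&(C[...,2]>30); q=C[b]; print("black",len(q),np.percentile(q,[2,50,98],axis=0).round(1).tolist(), "ang",np.degrees(np.arctan2(np.median(q[:,2])-44.5,np.median(q[:,0]))))
    h=k&(C[...,2]>44)&(C[...,0]>55);print("lip rear x",np.percentile(C[h][:,0],[2,98]).round(1),np.median(C[h][:,2]).round(1))
    for lo in range(74,112,4):
        kk=k&(C[...,0]>=lo)&(C[...,0]<lo+4)&(abs(C[...,1])<12)
        if kk.sum()>3: print(lo,kk.sum(),np.percentile(C[kk][:,2],[5,50,95]).round(1))
print(r.read_state()["time_s"])
E
```

```text
side
black 345 [[-93.4, -15.5, 42.3], [-71.4, -7.0, 48.9], [-50.4, 9.3, 51.8]] ang 176.5009987642176
lip rear x [55.5 75.5] 49.5
74 41 [39.9 42.3 50.4]
78 28 [32.6 40.6 42.7]
82 29 [32.3 40.9 42.7]
86 28 [33.  41.  42.3]
90 28 [33.  41.3 42.6]
94 40 [13.5 39.8 42.5]
98 15 [40.3 41.7 42.9]
top
black 375 [[-93.9, -12.2, 47.3], [-72.5, 0.1, 51.0], [-50.7, 12.4, 54.8]] ang 174.84997075348807
lip rear x [55.8 96.8] 50.5
74 17 [48.  51.2 52.4]
78 27 [39.6 42.  45.1]
82 29 [40.  42.5 45.3]
86 29 [40.3 42.8 45. ]
90 29 [40.  42.5 45.7]
94 26 [39.5 42.9 44.9]
98 21 [38.9 42.5 45.3]
106 5 [11.  11.2 12.4]
17.475
```

View pics/side7.png

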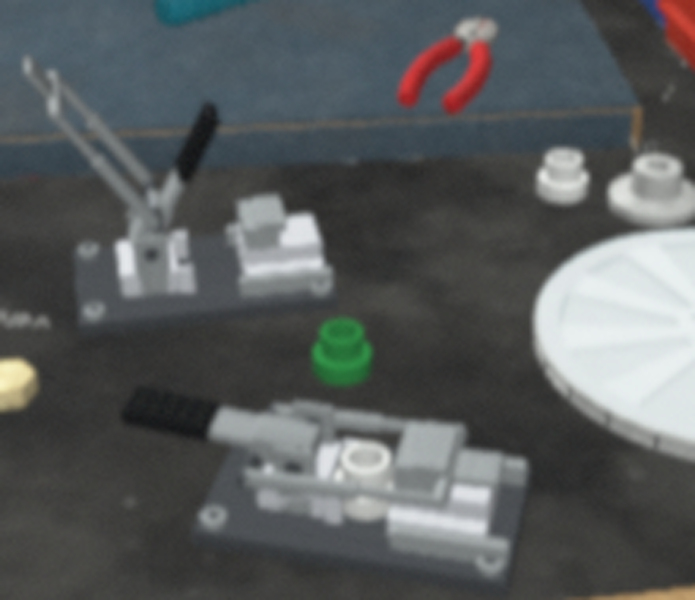

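View pics/top7.png

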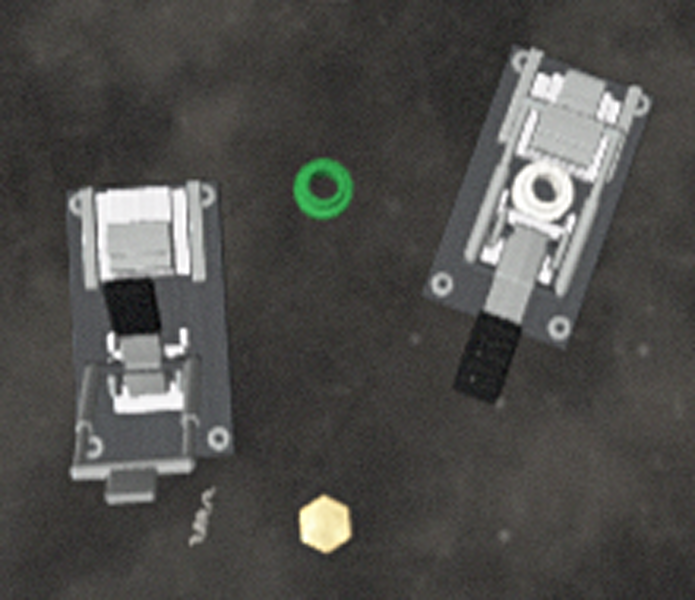

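Everything holds with the arm away: lever at about 175°, lip moved from x 85 to about 76, loop down behind it, bush upright against the stop. I hand it in.

```bash
python3 - <<'E'
from h import *
r.finish_job(); print(r.read_state()["time_s"])
E
```

```text
the job is handed in; nothing more can be done
the job is handed in; nothing more can be done
```

The clamp holding the bush is latched shut, and I handed the job in at about 17.5 s of the 40 s allowed. No verdict is reported.

**What I did:** With the gripper closed I pushed the loop over until it fell behind the keeper. I then followed the lever over and down onto its stop, pressing with about 30 N, and moved the arm well clear.

**Last checks, with the arm away:**
- **Lever:** it stayed at about 175–176° from the +x direction. Closed is about 175°, or 2.0 rad.
- **Jaw:** the keeper's rear edge moved from about x 85 to 76–77 mm, so the jaw is drawn about 8–9 mm, in line with the 8 mm expected.
- **Loop bar:** it lies behind the lip with the metal's top at z 42 mm, so its centre is near 38 mm. I also measured it as hooked, at x of about 95 mm, before moving the lever.
- **Bush:** it stands upright between stop and jaw, judged by eye from the two pictures rather than measured.

**What went wrong:** the first push on the loop hit its 20 N stop because the tab caught on the wider part of the fingers, lifting the tool about 6 mm. I raised the tip and the second push went through cleanly. The side and top views disagreed by about 2 mm in height at the handle, which is within the calibration.

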